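# Fit the slim column in the column heater

### The job

Pull the white blanking plug out of the column heater and leave it in the steel tray. Then draw the slimmer of the two steel columns out of its leaning stand and fit it in the heater's bore: tilted some 15 degrees, so that the lower edge of its stem goes into the mouth first, then straightened and slid fully home until its collar sits on the heater. Leave the thicker column, the two bottles and the vial rack where they are, and let go of everything.

Things in the scene. Friction and masses are not known exactly. Their poses are not given: they have to be found in the camera images.
- heater: column heater, fixed on the bench: grey metal block 130 (x) x 110 (y) x 70 mm high with a cream band round its lower part, one vertical round blind bore in the middle of its top. Origin: under the bore, on the bench; z up
- bore_mouth (a point): centre of the bore's mouth, in the heater's top face 70 mm above the bench; the bore is 25 mm across (1 mm wider than the slim stem) and 64 mm deep; z up. A column is home when its collar rests on the top face, its stem 60 mm deep
- column_slim: the slimmer steel column, about 0.3 kg: from the foot up: stem 24 mm across, 60 long (rim chamfered 1.5 in radius over 2 of height); collar 38 across, 8 thick; plain tube 26 across, 48 long, to grip; nut 20 across, 14 high; port stub 8 across, 6 high; 136 in all. Origin: centre of the stem's lower end; z up its axis to the port. Starts leaning in its stand, collar on the sleeve
- column_thick: the thicker steel column, about 0.6 kg, to be left in its stand: from the foot up: stem 32 mm across, 60 long (rim chamfered 1.5 in radius over 2 of height); collar 46 across, 8 thick; plain tube 34 across, 48 long, to grip; nut 28 across, 14 high; port stub 8 across, 6 high; 136 in all. Origin: centre of the stem's lower end; z up its axis to the port. Starts leaning in its stand, collar on the sleeve
- holder_slim: stand of the slim column: fixed, dark foot plate 105 x 90 x 10 mm, grey sleeve 56 x 56 x 75 mm leaning 0.42 rad (24 degrees) from vertical, its open top towards the stand's -x side. Blind hole 27 mm wide, 66 deep, mouth centre at (-0.0146, 0, 0.0905) m in the stand's frame. Origin: centre of the plate's underside. Stands and tray change places between runs
- holder_thick: stand of the thick column: fixed, dark foot plate 105 x 90 x 10 mm, grey sleeve 56 x 56 x 75 mm leaning 0.42 rad (24 degrees) from vertical, its open top towards the stand's -x side. Blind hole 35 mm wide, 66 deep, mouth centre at (-0.0146, 0, 0.0905) m in the stand's frame. Origin: centre of the plate's underside. Stands and tray change places between runs
- plug: white plastic blanking plug, about 60 g, upright and loose in the heater's bore at the start: stem 22 mm across and 40 mm long, collar 38 mm across and 6 mm thick that rests on the heater, then a plain round knob 26 mm across and 40 mm high to grip; 86 mm long in all. Origin: centre of the stem's lower end; z runs up towards the knob
- plug_mid (a point): point on the plug's axis halfway along it, 43 mm above its origin
- tray: shallow open steel tray, fixed on the bench, 120 x 120 mm outside, walls and floor 4 to 5 mm thick, 30 mm high. Origin: centre of its underside
- bottle_left: glass solvent bottle with a cap, 68 mm across, 150 mm high, 0.35 kg, standing loose near the heater on its +y side. Origin: centre of its base
- bottle_right: the same kind of bottle on the heater's -y side. Origin: centre of its base
- vial_rack: low grey block of capped amber vials, 70 x 110 mm, 40 mm high (60 mm with the vials), 0.5 kg, standing loose beyond the heater on its +x side. Origin: centre of its underside
Things that resemble listed ones, but are neither listed nor needed, are in the scene too. What is shaped like the column_slim but turquoise is not meant. Several things have the shape of the plug; the one meant has the colours described above.

How it is judged:
By the outcome, as a careful person would: the job done as asked, in the order asked, and still so for the second after the job is handed in, with the robot touching nothing.
It also fails if it takes over 61 s, if anything falls off the work surface, if the arm or the gripper's body presses on something with over 40 N, if the wrist force passes 120 N, or if a joint passes its speed limit or range.

### The arm

A 7-joint arm with a two-finger parallel gripper is mounted at the origin on the work surface. World frame = base frame: x ahead of the robot, y to its left, z up, the work surface at z = 0. Lengths are in m, angles in rad, forces in N, time in s.
With the tool pointing down it reaches from about 0.4 to 0.85 m from the base axis. Payload 10.4 kg.
Tool frame: the origin (TCP) lies between the finger pads; the fingertips stand robot.tip_reach ahead of it and the grasp point (between the pads) lies 11 mm behind it (robot.tip_reach is the distance from the TCP to the fingertips, in m); z points along the fingers, y is the direction in which the jaws open and shut (so a half turn about z gives the same grasp; the last joint's range is limited). The gripper opens to 87 mm and grips with 3 to 60 N. Pads are 19 mm wide; open, the fingers measure 117 mm over their backs; the gripper's body (75 mm by 190 mm) begins 51 mm behind the grasp point.
Start: joints at [-1.156, 0.332, -0.065, 1.46, 0.022, 1.35, -0.088], TCP at [0.265, 0.566, 0.231] pointing down, gripper open.
Joint ranges: [-2.6, 2.6], [-0.5, 2.12], [-1.47, 1.34], [0.16, 2.42], [-1.27, 4.41], [0.06, 2.06], [-2.6, 2.6]. Speed limits (rad/s): [2.22, 2.22, 2.79, 2.79, 3.14, 3.14, 3.14].

### API

Orientations are given as a rotation vector (axis times angle).
In Python, from station import status, vision, robot gives the robot as it stands.
- The arm moves only by the shell command python3 -m pendant 'ROWS' [OPENING] [FORCE]. ROWS is text: rows parted by semicolons, each of 4 numbers parted by spaces: the shift along the world's x, y, z in m, then the turn about the world's z in rad. In form: x y z spin; .... A call has 1 to 20 rows; each row shifts and turns the commanded pose from where the row before left it; what a row does not reach is not made up. A row lasts 1/8 s, in which the tool goes at most 62.5 mm and 10.7 degrees, less where a joint would pass 70% of its speed; a pose out of reach is approached as far as the arm can. A call is refused whole if a number of a shift passes 0.0625 or a number of a turn 0.188, either way. A call with a gripper value outside its range is refused whole. OPENING is the opening in per cent of the stroke, from 0 (shut) to 100 (fully open), set as the call begins (- or left out, the last holds). The fingers move at their own pace and stop on an object; FORCE is the grip in N (left out, the last holds). Time passes only in rows, so rows that do not move let the fingers close. It gives the time, the measured TCP pose, the force and the opening at its end, in the units of the state.
- status.state(): the state, without advancing time (a new reading comes with each control period).
- vision.get_image(name): name is "scene" or "top"; returns the picture (480x640x3 uint8, blue, green, red); there is no depth.
- vision.camera_model(name): a dict with "fx", "fy", "cx", "cy" (pixels), "T" (4x4, takes a point from camera to world coordinates). Camera axes: x right, y up, looking along -z (the intrinsics and any distortion apply to the point x, -y, -z); pixel columns grow to the right and rows downward; lengths in m; the calibration is good to about 2 mm. A picture is of the moment at which its call begins. camera_model takes no time and is no camera call.
- robot.close_job(): hands the job in, once; it reports no verdict.
Trained networks look in the newest picture that a camera, given by its name, has taken for a name from the list of things; names that differ only in an ending like _2 or _b are one class to them, and where a whole thing is asked for, a point or a joint stands for the part that bears it (a point fixed in the world has none). Each returns a list of dicts, best first, with "score" (0 to 1); they miss things now and then, are a little off and sometimes report something else, mostly with a low value. They report only what shows in the picture. A call takes as long as a camera call. They do not tell look-alikes from the thing itself.
- vision.boxes_of(camera, target): "uv" ([column, row] in pixels, amid what is visible of it).
The state is a dict: "clock": time; "qpos": joint angles; "dq": joint speeds; "tau": joint torques, N m; "tcp_pos": TCP position; "ee_rot": TCP orientation; "wrist_force": force on the tool from outside, world axes, zero at the start; "torque": the same for the moment, N m; "gripper_width": finger opening in m.
Only numpy, scipy, OpenCV 4.12 (cv2) and the standard library are available. Lean on these libraries where they do the work, as an engineer would, in place of code of your own. Each camera call takes 0.05 s, during which the arm holds its last target.

## Working session

There is one attempt and no reset: what is moved stays moved. The work goes in short steps, Python scripts to look and compute and a shell command to move; the robot and the scene stay as the last step left them, time stands still between calls to the robot, and variables do not carry over. Pictures are saved under pics/ and viewed, and the job is handed in when it is done.

```bash
ls -la; mkdir -p pics; python3 - <<'E'
from station import status, vision, robot
import cv2,numpy as np
print(status.state()); print(robot.tip_reach, dir(robot))
for n in("scene","top"):
    im=vision.get_image(n); cv2.imwrite(f"pics/{n}0.png",im)
    m=vision.camera_model(n); print(n,m)
E
```

```text
total 12
drwxr-xr-x  3 agent agent 4096 Dec  7 03:56 .
drwxr-xr-x 23 root  root  4096 Dec  7 03:56 ..
drwxr-xr-x  2 agent agent 4096 Dec  7 03:56 pics
{'clock': 0.0, 'qpos': array([-1.15557783,  0.33286725, -0.06466142,  1.46094889,  0.02161759,
        1.34990427, -0.08851562]), 'dq': array([ 0.00042639,  0.00053567,  0.00115825,  0.00096637, -0.00019925,
        0.00266609,  0.00145923]), 'tau': array([ 1.46406146e-03, -6.23256969e+01,  2.57414603e-02, -3.89905500e+01,
       -6.12311717e-02,  3.98143684e-02,  1.48327681e-04]), 'tcp_pos': array([0.26484823, 0.5656898 , 0.22975312]), 'ee_rot': array([-6.82238575e-01, -3.06639765e+00,  2.22377437e-03]), 'wrist_force': array([0.19758717, 0.32998134, 1.19586515]), 'torque': array([-0.01753432, -0.00010667, -0.03881119]), 'gripper_width': 0.08679627350371348}
0.008 ['MotionError', '__class__', '__delattr__', '__dict__', '__dir__', '__doc__', '__eq__', '__format__', '__ge__', '__getattribute__', '__getstate__', '__gt__', '__hash__', '__init__', '__init_subclass__', '__le__', '__lt__', '__module__', '__ne__', '__new__', '__reduce__', '__reduce_ex__', '__repr__', '__setattr__', '__sizeof__', '__str__', '__subclasshook__', '__weakref__', 'close_job', 'tip_reach']
scene {'fx': 598.5221425625581, 'fy': 598.5221425625581, 'cx': 313.38890569915793, 'cy': 243.1823916984374, 'T': array([[-0.67831508, -0.46132596,  0.57189773,  1.13931372],
       [ 0.7344786 , -0.44767226,  0.51003013,  0.56325291],
       [ 0.02073261,  0.76600777,  0.64249689,  0.75960589],
       [ 0.        ,  0.        ,  0.        ,  1.        ]])}
top {'fx': 447.95111018813816, 'fy': 447.95111018813816, 'cx': 326.0122731902611, 'cy': 234.45321650509175, 'T': array([[-0.02609745,  0.99670497, -0.0767992 ,  0.46369069],
       [-0.99955585, -0.02491187,  0.01635523,  0.01899407],
       [ 0.01438812,  0.07719192,  0.99691243,  0.92936402],
       [ 0.        ,  0.        ,  0.        ,  1.        ]])}
```

View pics/scene0.png

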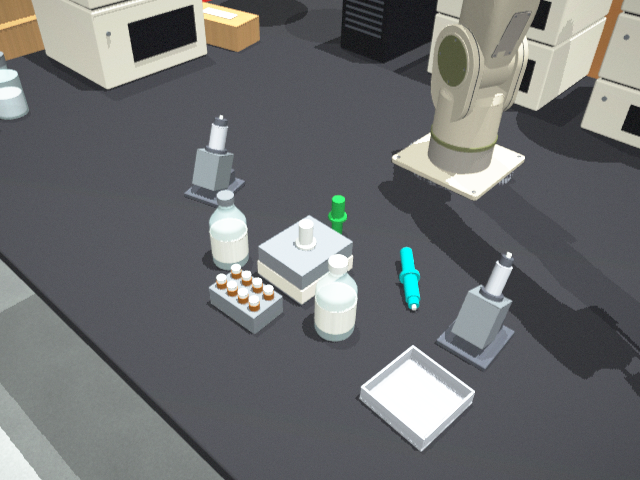

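View pics/top0.png

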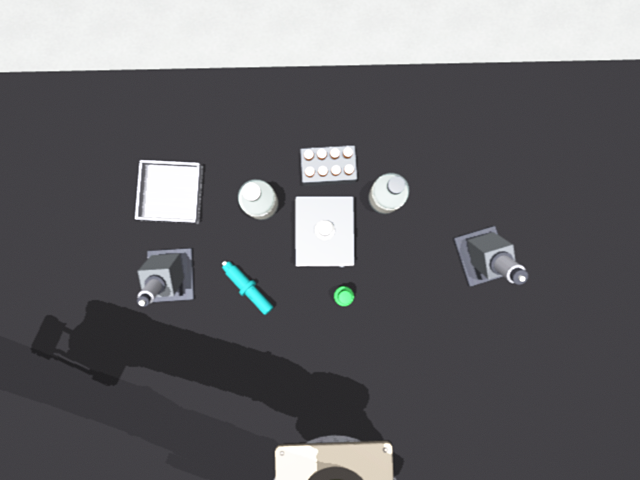

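```bash
python3 - <<'E'
from station import vision
for n in("scene","top"):
    vision.get_image(n)
    for t in("heater","bore_mouth","column_slim","column_thick","holder_slim","holder_thick","plug","tray","bottle_left","bottle_right","vial_rack"):
        print(n,t,[(np_['uv'],round(float(np_['score']),2)) for np_ in vision.boxes_of(n,t)])
E
```

```text
scene heater [([298.7, 259.8], 0.81)]
scene bore_mouth [([297.5, 256.7], 0.87)]
scene column_slim [([498.3, 276.5], 0.76), ([409.9, 276.5], 0.56), ([219.1, 137.8], 0.51)]
scene column_thick [([217.7, 136.0], 0.82)]
scene holder_slim [([478.3, 331.8], 0.89)]
scene holder_thick [([211.4, 178.2], 0.7)]
scene plug [([340.2, 213.6], 0.78), ([304.1, 237.3], 0.68), ([211.2, 176.0], 0.46)]
scene tray [([417.0, 396.7], 0.85)]
scene bottle_left [([338.2, 302.7], 0.72)]
scene bottle_right [([225.4, 233.2], 0.87)]
scene vial_rack [([248.6, 301.3], 0.6)]
top heater [([325.0, 238.9], 0.65)]
top bore_mouth [([320.2, 240.0], 0.61)]
top column_slim [([248.4, 287.3], 0.89), ([151.6, 288.0], 0.83)]
top column_thick [([505.1, 270.1], 0.7)]
top holder_slim [([173.3, 268.6], 0.92), ([326.8, 234.2], 0.22)]
top holder_thick [([480.9, 250.2], 0.86), ([152.6, 289.1], 0.51)]
top plug [([343.1, 297.8], 0.72), ([322.8, 229.4], 0.5)]
top tray [([168.9, 191.2], 0.75)]
top bottle_left [([255.6, 198.1], 0.91)]
top bottle_right [([387.6, 194.5], 0.79), ([325.5, 235.2], 0.55)]
top vial_rack [([329.3, 160.8], 0.67)]
```

```bash
python3 - <<'E'
import cv2,numpy as np
s=cv2.imread("pics/scene0.png");t=cv2.imread("pics/top0.png")
def c(im,u,v,w,k): return cv2.resize(im[v-w:v+w,u-w:u+w],(k,k),interpolation=cv2.INTER_CUBIC)
a=np.hstack([c(s,485,300,60,390),c(s,212,165,60,390)])
cv2.imwrite("pics/c1.png",a)
a=np.hstack([c(t,165,275,40,390),c(t,495,260,40,390)])
cv2.imwrite("pics/c2.png",a)
a=np.hstack([c(s,305,245,55,390),c(t,325,230,40,390)])
cv2.imwrite("pics/c3.png",a)
E
```

```text
(no output)
```

View pics/c1.png

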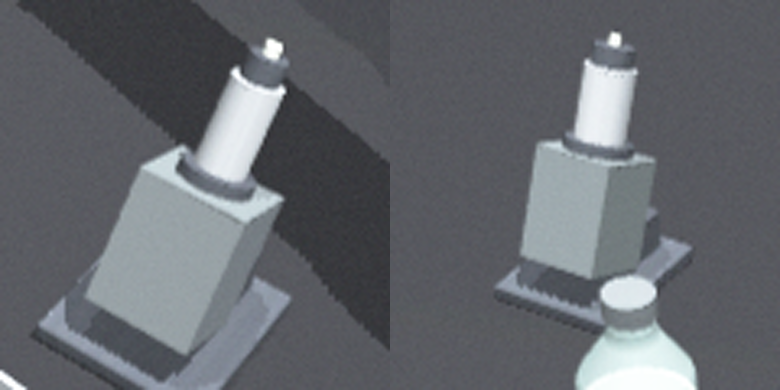

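View pics/c2.png

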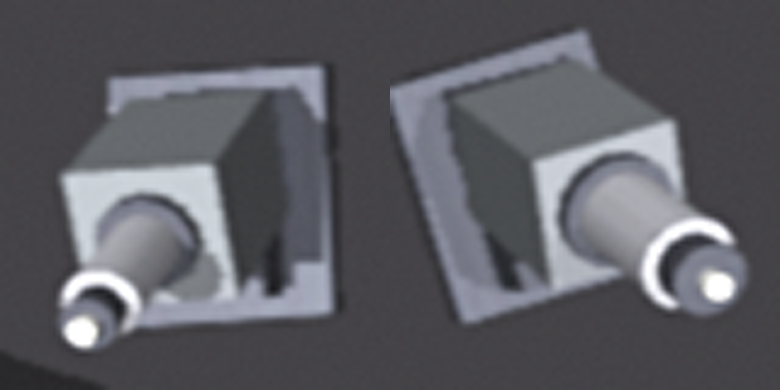

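View pics/c3.png

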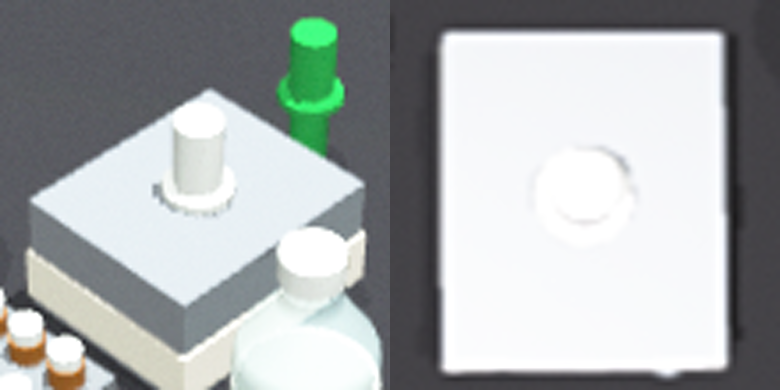

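```bash
cat > h.py <<'E'
import numpy as np,cv2
from scipy.optimize import least_squares
from station import status,vision,robot
CM={n:vision.camera_model(n) for n in("scene","top")}
def proj(n,P):
    m=CM[n];P=np.atleast_2d(P);T=m["T"];q=(P-T[:3,3])@T[:3,:3]
    return np.c_[m["cx"]+m["fx"]*q[:,0]/-q[:,2], m["cy"]-m["fy"]*q[:,1]/-q[:,2]]
def ray(n,uv):
    m=CM[n];d=m["T"][:3,:3]@np.array([(uv[0]-m["cx"])/m["fx"],-(uv[1]-m["cy"])/m["fy"],-1]);return m["T"][:3,3],d
def atz(n,uv,z):
    o,d=ray(n,uv);return o+d*(z-o[2])/d[2]
def pose(p,L):
    c,s=np.cos(p[2]),np.sin(p[2]);L=np.atleast_2d(L)
    return np.c_[p[0]+c*L[:,0]-s*L[:,1],p[1]+s*L[:,0]+c*L[:,1],L[:,2]]
def fit(obs,p0):
    def r(p): return np.concatenate([(proj(n,pose(p,l))[0]-uv) for n,l,uv in obs])
    s=least_squares(r,p0,loss="soft_l1"); return s.x,s.fun.reshape(-1,2).round(1)
E
python3 - <<'E'
from h import *
sl,tp="scene","top"
X,Y=.065,.055
H=[(sl,(-X,-Y,.07),(309.2,214.8)),(sl,(X,-Y,.07),(258.5,247.3)),(sl,(X,Y,.07),(302.2,276.3)),(sl,(-X,Y,.07),(353,242.2)),
(tp,(X,Y,.07),(295.7,196.6)),(tp,(X,-Y,.07),(353.7,196.6)),(tp,(-X,-Y,.07),(354.3,265.9)),(tp,(-X,Y,.07),(295.7,266.3))]
p,r=fit(H,[.5,0,0]);print("heater",p.round(4),r.tolist())
for n in(sl,tp):
    p2,r=fit([o for o in H if o[0]==n],p);print(n,p2.round(4),r.tolist())
c,s=np.cos(.42),np.sin(.42)
def m(a,b): return (-.0146+a*.028*c,b*.028,.0905+a*.028*s)
S=[(sl,m(1,-1),(469.6,290.8)),(sl,m(-1,-1),(481,285.2)),(sl,m(-1,1),(512.1,301.5)),(sl,m(1,1),(501,307.7)),
(sl,(.0525,-.045,.01),(436.7,340.9)),(sl,(-.0525,.045,.01),(514.2,329.8)),
(tp,m(1,1),(137.3,270.3)),(tp,m(1,-1),(169.1,268.4)),(tp,m(-1,-1),(174.2,295.9)),
(tp,(.0525,.045,.01),(147.6,251)),(tp,(.0525,-.045,.01),(191.3,248.5)),(tp,(-.0525,-.045,.01),(193.7,299))]
p,r=fit(S,[.4,.35,0]);print("stand",p.round(4),r.tolist())
for n in(sl,tp):
    p2,r=fit([o for o in S if o[0]==n],p);print(n,p2.round(4),r.tolist())
g=pose(p,[(-.0146-.036*s,0,.0905+.036*c)]);print("grasp",g)
print("tray",atz(tp,(168.9,191.2),.0),atz(sl,(417,396.7),0.015))
print("bottles",atz(tp,(250.5,191),.15),atz(tp,(397,185.5),.15))
print("plug top",atz(tp,(285+195/4.875,190+185/4.875),.116),atz(sl,(250+200/3.545,190+118/3.545),.116))
E
```

```text
heater [ 0.5363  0.0075 -0.0202] [[-0.0, 0.3], [-0.3, -1.0], [-0.0, 0.1], [-0.1, -0.7], [0.2, 1.2], [-1.0, 1.0], [-0.8, -1.1], [0.3, -1.1]]
scene [ 0.5368  0.0083 -0.0191] [[0.0, 0.6], [-0.2, -0.7], [0.2, 0.4], [0.0, -0.4]]
top [ 0.5362  0.0069 -0.0215] [[0.6, 1.2], [-0.6, 1.1], [-0.6, -1.0], [0.6, -1.1]]
stand [0.4591 0.3232 0.0509] [[-1.7, 0.7], [-0.6, -0.3], [-0.2, -0.6], [-0.4, 0.8], [-0.7, -0.8], [0.8, 0.9], [0.4, 0.9], [-0.7, 0.4], [-0.3, 0.2], [-1.0, 0.3], [-0.4, -0.6], [-0.0, 0.5]]
scene [0.4583 0.3237 0.0641] [[-1.2, 0.8], [-0.5, -0.4], [0.2, -1.0], [0.4, 0.5], [-0.0, -0.5], [1.0, 0.4]]
top [0.4598 0.3226 0.0411] [[0.8, 0.3], [-0.3, 0.2], [-0.2, -0.0], [-0.4, -0.3], [0.1, -0.7], [0.0, 0.4]]
grasp [[0.42987206 0.32174141 0.1233712 ]]
tray [0.6339491  0.32907839 0.        ] [0.63036757 0.32432399 0.015     ]
bottles [0.60346567 0.13664392 0.15      ] [ 0.60719302 -0.12126295  0.15      ]
plug top [0.53828745 0.00718499 0.116     ] [0.53526877 0.00703012 0.116     ]
```

The white plug stands in the heater at scene (304,237) / top (325,229). Its look-alike is green, at scene (338,213), so the white one is meant. There are three column shapes:
- **Top (152,289):** steel, collar about 100 px against a 150 px sleeve face in the crop, so this is the slim one.
- **Top (505,265):** steel, collar about 120 px against a 145 px face, so this is the thick one.
- **Top (248,287):** turquoise and lying down, so not meant.

The crops confirm this. I go to the plug first.

```bash
python3 -m pendant '0.0195 -0.04 0.002 0.03;0.0195 -0.04 0.002 0.03;0.0195 -0.04 0.002 0.03;0.0195 -0.04 0.002 0.03;0.0195 -0.04 0.002 0.03;0.0195 -0.04 0.002 0.03;0.0195 -0.04 0.002 0.03;0.0195 -0.04 0.002 0.03;0.0195 -0.04 0.002 0.03;0.0195 -0.04 0.002 0.03;0.0195 -0.04 0.002 0.03;0.0195 -0.04 0.002 0.03;0.0195 -0.04 0.002 0.03;0.0185 -0.038 0.002 0.03;0 0 0 0' 100 20
cat > st.py <<'E'
from h import *
from scipy.spatial.transform import Rotation as R
s=status.state();y=R.from_rotvec(s['ee_rot']).as_matrix()
print('t',round(s['clock'],2),'tcp',s['tcp_pos'].round(4),'jaw deg',np.degrees(np.arctan2(y[1,1],y[0,1])).round(1),'tilt',np.degrees(np.arccos(-y[2,2])).round(2),'F',s['wrist_force'].round(2),'T',s['torque'].round(3),'w',round(s['gripper_width'],4))
E
cat > pic.py <<'E'
import sys
from h import *
n,name,u,v,w=sys.argv[1],sys.argv[2],*map(int,sys.argv[3:6])
im=vision.get_image(n)
u0,v0=max(0,u-w),max(0,v-w*3//4);c=im[v0:v+w*3//4,u0:u+w];k=780/ (2*w)
cv2.imwrite(f"pics/{name}.png",cv2.resize(c,None,fx=k,fy=k,interpolation=cv2.INTER_CUBIC));print(u0,v0,k)
E
python3 st.py; python3 pic.py scene p1 320 240 320
```

```text
clock: 3.18
tcp_pos: [0.5377, 0.0045, 0.2588]
ee_rot: [0.036, 3.141, -0.002]
wrist_force: [-0.4, -0.3, -0.1]
gripper_width: 0.0872
t 3.17 tcp [0.5377 0.0045 0.2588] jaw deg 88.7 tilt 0.08 F [-0.38 -0.34 -0.1 ] T [ 0.084  0.021 -0.025] w 0.0872
0 0 1.21875
```

View pics/p1.png

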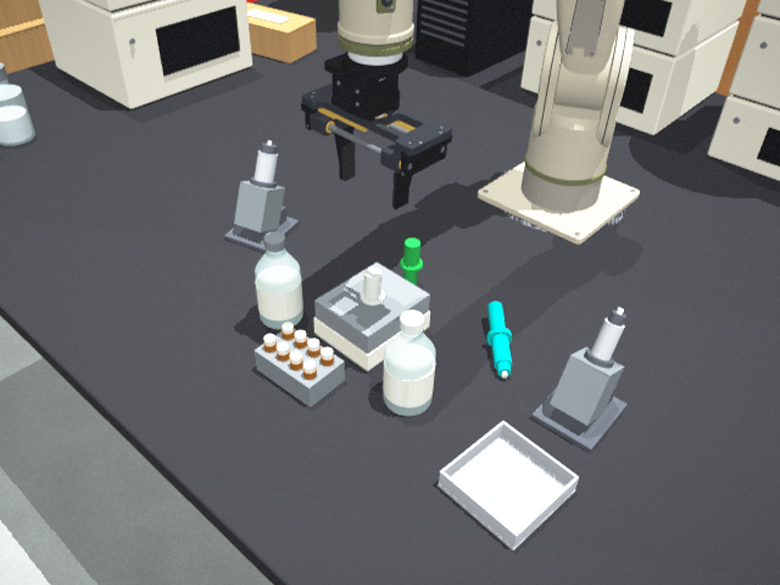

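```bash
python3 -m pendant '-0.001 0.003 -0.04 0;0 0 -0.04 0;0 0 -0.04 0;0 0 -0.03 0;0 0 -0.0165 0;0 0 0 0' 100 20; python3 -m pendant '0 0 0 0;0 0 0 0;0 0 0 0;0 0 0 0' 10 20;python3 st.py
```

```text
clock: 3.98
tcp_pos: [0.5354, 0.0118, 0.0916]
ee_rot: [-0.027, -3.14, -0.0]
wrist_force: [1.3, -0.1, 0.7]
gripper_width: 0.087
clock: 4.47
tcp_pos: [0.5361, 0.0111, 0.0924]
ee_rot: [0.028, 3.141, 0.0]
wrist_force: [-0.4, -0.2, -0.3]
gripper_width: 0.0549
t 4.47 tcp [0.5361 0.0111 0.0924] jaw deg 89.0 tilt 0.03 F [-0.45 -0.23 -0.29] T [ 0.003  0.038 -0.018] w 0.0549
```

```bash
python3 -m pendant '0 0 0 0;0 0 0 0;0 0 0 0;0 0 0 0';python3 st.py; python3 -m pendant '0 0 0 0;0 0 0 0'; python3 st.py
```

```text
clock: 4.97
tcp_pos: [0.5361, 0.0091, 0.0924]
ee_rot: [0.031, 3.141, -0.003]
wrist_force: [-0.5, -6.5, 3.2]
gripper_width: 0.0254
t 4.97 tcp [0.5361 0.0091 0.0924] jaw deg 88.9 tilt 0.11 F [-0.46 -6.52  3.23] T [-1.418  0.19  -0.031] w 0.0254
clock: 5.22
tcp_pos: [0.5362, 0.0091, 0.0924]
ee_rot: [0.031, 3.141, -0.003]
wrist_force: [-0.3, -6.9, 4.1]
gripper_width: 0.0251
t 5.22 tcp [0.5362 0.0091 0.0924] jaw deg 88.9 tilt 0.11 F [-0.28 -6.88  4.13] T [-1.533  0.172  0.019] w 0.0251
```

```bash
python3 -m pendant '0 -0.001 0.01 0;0 -0.001 0.03 0;0 0 0.04 0;0 0 0.04 0;0 0 0.04 0;0 0 0.03 0;0 0 0 0;0 0 0 0'; python3 st.py; python3 pic.py scene p2 320 200 200
```

```text
clock: 6.22
tcp_pos: [0.5356, 0.0094, 0.2815]
ee_rot: [-0.027, -3.141, -0.001]
wrist_force: [-0.5, 0.9, -1.0]
gripper_width: 0.0256
t 6.22 tcp [0.5356 0.0094 0.2815] jaw deg 89.0 tilt 0.05 F [-0.46  0.92 -1.05] T [-0.014 -0.012  0.016] w 0.0256
120 50 1.95
```

View pics/p2.png

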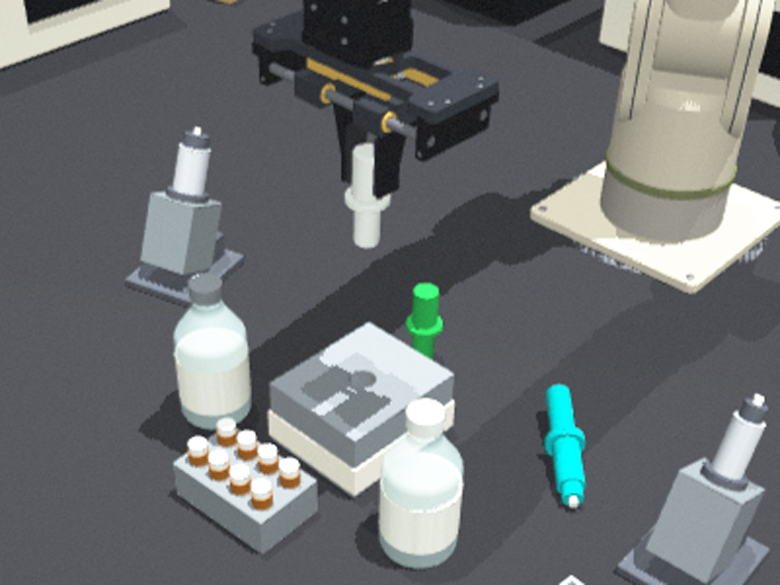

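The plug is out and hanging straight in the jaws (crop (365,200)). Next I carry it to the tray.

```bash
python3 -m pendant '0.01 0.03 0 0;0.015 0.045 0 0;0.015 0.05 0 0;0.015 0.05 0 0;0.015 0.05 0 0;0.015 0.05 0 0;0.01 0.038 0 0;0 0.005 -0.04 0;0 0 -0.05 0;0 0 -0.05 0;0 0 -0.03 0;0 0 0 0;0 0 0 0;0 0 0 0'; python3 st.py; python3 pic.py scene p3 420 360 160;python3 pic.py top p3t 200 200 160
```

```text
clock: 8.02
tcp_pos: [0.6318, 0.3275, 0.114]
ee_rot: [0.028, 3.139, 0.002]
wrist_force: [0.4, -0.8, -0.9]
gripper_width: 0.0253
t 8.03 tcp [0.6318 0.3275 0.114 ] jaw deg 89.0 tilt 0.16 F [ 0.44 -0.83 -0.85] T [ 0.07   0.04  -0.014] w 0.0253
260 240 2.4375
40 80 2.4375
```

View pics/p3.png

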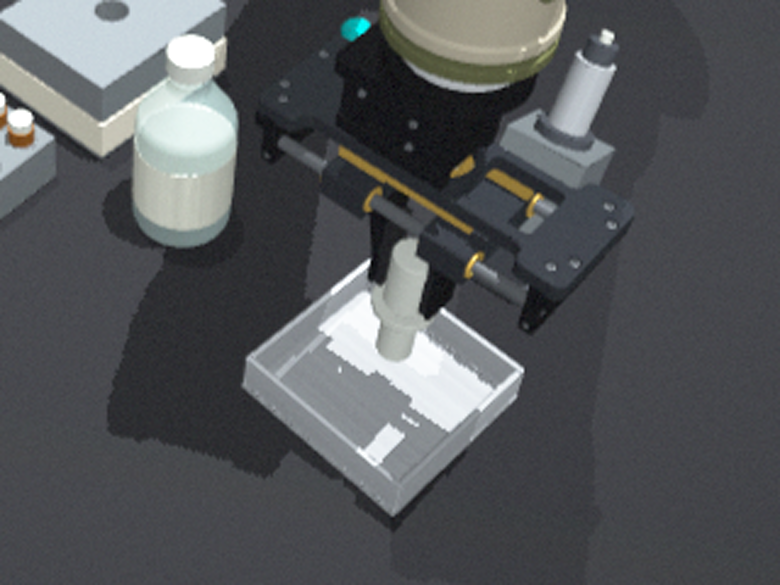

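View pics/p3t.png

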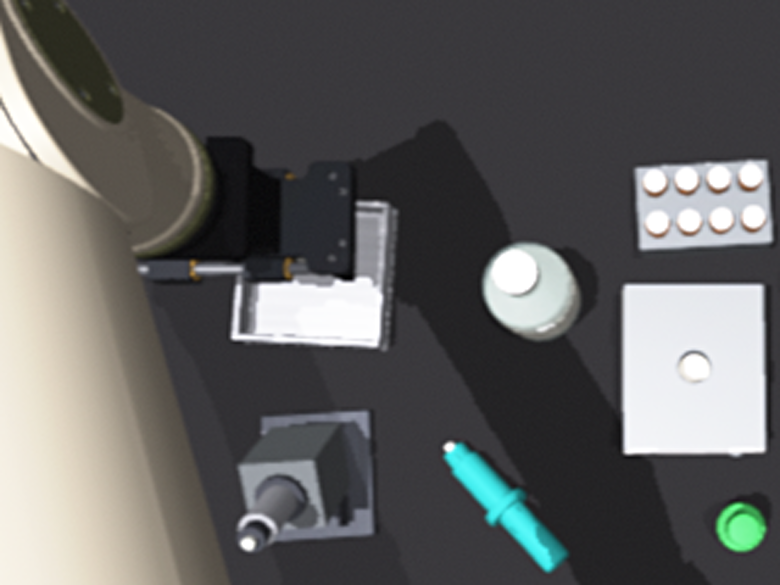

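```bash
python3 -m pendant '0 0 -0.012 0;0 0 -0.006 0;0 0 -0.003 0;0 0 0 0;0 0 0 0'; python3 st.py;python3 -c "
from h import *
print(atz('top',(324.7,230.6),.07))"
```

```text
clock: 8.75
tcp_pos: [0.6311, 0.3272, 0.0913]
ee_rot: [0.028, 3.141, 0.0]
wrist_force: [-0.0, 0.5, -0.1]
gripper_width: 0.0253
t 8.75 tcp [0.6311 0.3272 0.0913] jaw deg 89.0 tilt 0.02 F [-0.03  0.45 -0.13] T [ 0.028  0.049 -0.022] w 0.0253
[0.53739604 0.00722757 0.07      ]
```

```bash
python3 -m pendant '0 0 -0.002 0;0 0 -0.002 0;0 0 0 0'; python3 st.py; python3 -m pendant '0 0 -0.002 0;0 0 0 0;0 0 0 0'; python3 st.py
```

```text
clock: 9.12
tcp_pos: [0.6308, 0.327, 0.0868]
ee_rot: [-0.028, -3.141, 0.0]
wrist_force: [0.3, 0.4, -0.9]
gripper_width: 0.0253
t 9.12 tcp [0.6308 0.327  0.0868] jaw deg 89.0 tilt 0.02 F [ 0.33  0.35 -0.88] T [ 0.044  0.009 -0.028] w 0.0253
clock: 9.5
tcp_pos: [0.631, 0.3271, 0.0851]
ee_rot: [-0.028, -3.141, -0.0]
wrist_force: [0.9, -0.2, -0.0]
gripper_width: 0.0255
t 9.5 tcp [0.631  0.3271 0.0851] jaw deg 89.0 tilt 0.01 F [ 0.86 -0.18 -0.01] T [ 0.018 -0.016  0.022] w 0.0255
```

```bash
python3 -m pendant '0 0 -0.01 0;0 0 -0.003 0;0 0 -0.002 0;0 0 0 0;0 0 0 0'; python3 st.py; python3 -m pendant '0 0 -0.002 0;0 0 0 0;0 0 0 0'; python3 st.py
```

```text
clock: 10.12
tcp_pos: [0.6311, 0.3271, 0.0703]
ee_rot: [0.028, 3.141, 0.0]
wrist_force: [-0.1, -0.2, -0.1]
gripper_width: 0.0254
t 10.12 tcp [0.6311 0.3271 0.0703] jaw deg 89.0 tilt 0.02 F [-0.06 -0.15 -0.1 ] T [-0.037  0.041  0.008] w 0.0254
clock: 10.5
tcp_pos: [0.6309, 0.3271, 0.0681]
ee_rot: [-0.028, -3.141, -0.0]
wrist_force: [-0.1, -0.2, -0.9]
gripper_width: 0.0252
t 10.5 tcp [0.6309 0.3271 0.0681] jaw deg 89.0 tilt 0.01 F [-0.13 -0.21 -0.92] T [0.073 0.084 0.025] w 0.0252
```

```bash
python3 -m pendant '0 0 -0.0015 0;0 0 0 0;0 0 0 0'; python3 st.py;  python3 -m pendant '0 0 0 0;0 0 0 0;0 0 0 0;0 0 0 0' 60 20; python3 st.py
```

```text
clock: 10.88
tcp_pos: [0.6309, 0.3271, 0.0666]
ee_rot: [-0.028, -3.141, -0.0]
wrist_force: [0.6, 0.5, -0.6]
gripper_width: 0.0254
t 10.88 tcp [0.6309 0.3271 0.0666] jaw deg 89.0 tilt 0.01 F [ 0.59  0.55 -0.63] T [ 0.025 -0.026  0.039] w 0.0254
clock: 11.38
tcp_pos: [0.631, 0.3271, 0.0666]
ee_rot: [0.028, 3.141, 0.0]
wrist_force: [-1.8, 1.0, 0.1]
gripper_width: 0.0504
t 11.38 tcp [0.631  0.3271 0.0666] jaw deg 89.0 tilt 0.01 F [-1.8   1.05  0.13] T [0.045 0.037 0.045] w 0.0504
```

```bash
python3 -m pendant '0 0 0.02 0;0 0 0.05 0;0 0 0.06 0;0 0 0.04 0;-0.03 0 0.01 0;0 0 0 0' 100 20; python3 st.py;python3 pic.py scene p4 440 340 160
```

```text
clock: 12.12
tcp_pos: [0.6003, 0.328, 0.2501]
ee_rot: [0.026, 3.139, 0.005]
wrist_force: [-0.5, -0.4, 0.6]
gripper_width: 0.0866
t 12.12 tcp [0.6003 0.328  0.2501] jaw deg 89.1 tilt 0.24 F [-0.48 -0.35  0.59] T [ 0.036 -0.04  -0.024] w 0.0866
280 220 2.4375
```

View pics/p4.png

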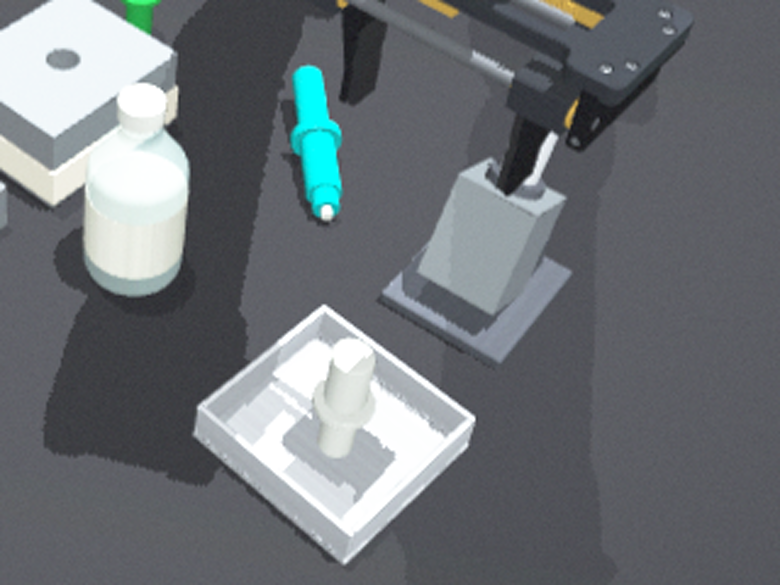

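The white plug now stands upright inside the tray (crop (345,400)). Next I go to the slim column.

```bash
python3 -m pendant '-0.04 -0.001 0 0.022;-0.045 -0.002 0 0.022;-0.045 -0.002 0 0.022;-0.04 -0.001 0 0;0 0 0 0;0 0 0 0;0 0 0 0' 100 20; python3 st.py
```

```text
clock: 13.05
tcp_pos: [0.4321, 0.3206, 0.2464]
ee_rot: [-0.073, 3.141, -0.001]
wrist_force: [0.7, -0.1, 0.8]
gripper_width: 0.0871
t 13.05 tcp [0.4321 0.3206 0.2464] jaw deg 92.7 tilt 0.03 F [ 0.7  -0.14  0.78] T [ 0.037 -0.05  -0.01 ] w 0.0871
```

```bash
python3 -m pendant '-0.002 0.001 -0.04 0;0 0 -0.04 0;0 0 -0.03 0;0 0 -0.02 0;0 0 -0.004 0;0 0 0 0;0 0 0 0' 100 20; python3 st.py;python3 pic.py scene p5 490 290 70;python3 pic.py top p5t 165 270 70
```

```text
clock: 13.92
tcp_pos: [0.4296, 0.3225, 0.1135]
ee_rot: [-0.075, 3.14, 0.002]
wrist_force: [-0.6, -0.4, -0.0]
gripper_width: 0.0869
t 13.93 tcp [0.4296 0.3225 0.1135] jaw deg 92.7 tilt 0.09 F [-0.6  -0.36 -0.  ] T [ 0.04  -0.033  0.027] w 0.0869
420 238 5.571428571428571
95 218 5.571428571428571
```

View pics/p5.png

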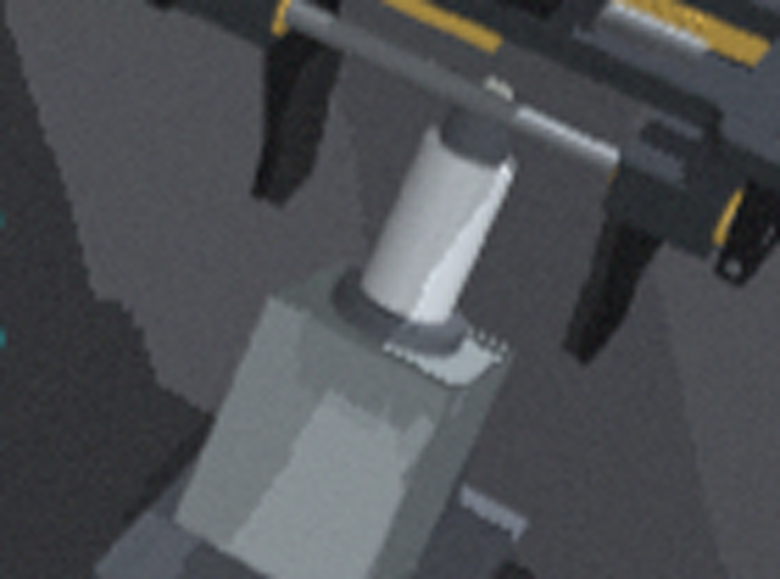

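View pics/p5t.png

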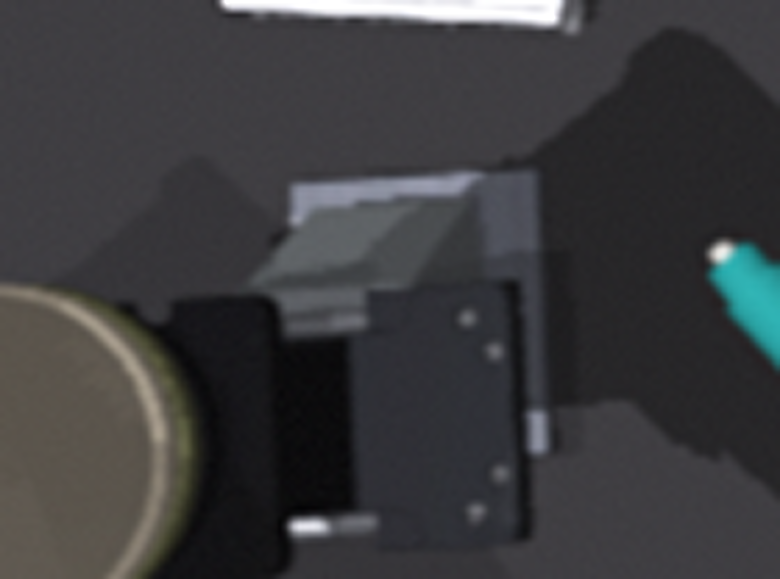

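The open jaws straddle the slim column's tube, which is centred at crop (430,230). Now I close.

```bash
python3 -m pendant '0 0 0 0;0 0 0 0;0 0 0 0;0 0 0 0;0 0 0 0;0 0 0 0;0 0 0 0;0 0 0 0' 10 25; python3 st.py;python3 pic.py scene p6 490 290 70
```

```text
clock: 15.02
tcp_pos: [0.4289, 0.322, 0.1125]
ee_rot: [0.076, -3.14, 0.0]
wrist_force: [-1.3, -0.3, -0.0]
gripper_width: 0.0254
t 15.03 tcp [0.4289 0.322  0.1125] jaw deg 92.8 tilt 0.01 F [-1.26 -0.28 -0.01] T [-0.113  0.103 -0.024] w 0.0254
420 238 5.571428571428571
```

View pics/p6.png

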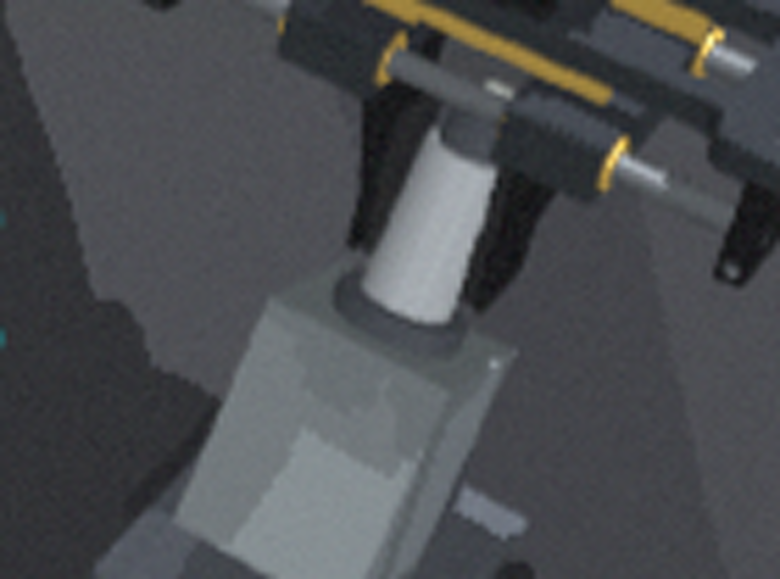

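```bash
python3 -m pendant '-0.002 -0.0001 0.0045 0;-0.004 -0.0002 0.009 0;-0.004 -0.0002 0.009 0;-0.004 -0.0002 0.009 0;-0.004 -0.0002 0.009 0;0 0 0 0;0 0 0 0'; python3 st.py;python3 pic.py scene p7 490 270 70
```

```text
clock: 15.95
tcp_pos: [0.4109, 0.3211, 0.1529]
ee_rot: [0.076, -3.141, 0.0]
wrist_force: [0.1, -0.1, -4.8]
gripper_width: 0.0251
t 15.95 tcp [0.4109 0.3211 0.1529] jaw deg 92.8 tilt 0.01 F [ 0.08 -0.08 -4.82] T [ 0.018  0.096 -0.059] w 0.0251
420 218 5.571428571428571
```

View pics/p7.png

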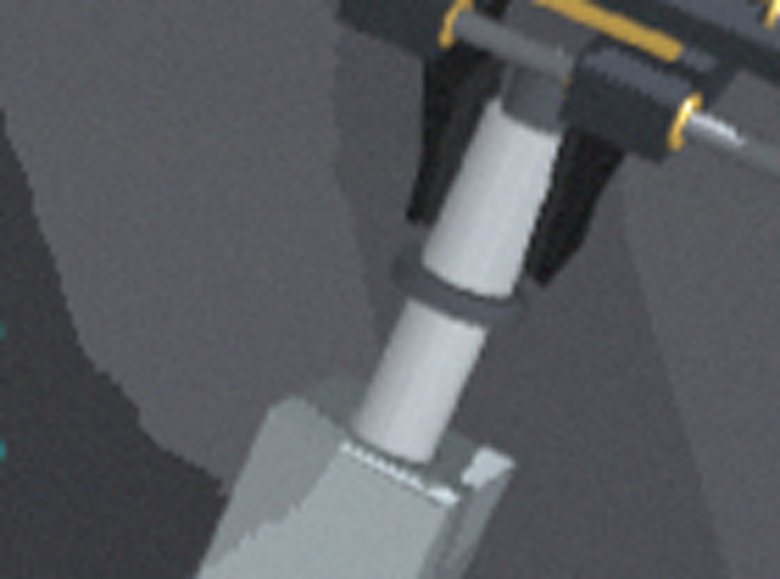

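```bash
python3 -m pendant '0.004 0.0002 0.001 0;0.004 0.0002 0.001 0;0.004 0.0002 0.001 0;0.003 0.0001 0.001 0;0 0 0 0' - 12; python3 st.py;python3 pic.py scene p8 490 270 70
```

```text
clock: 16.62
tcp_pos: [0.4263, 0.3218, 0.1571]
ee_rot: [-0.075, 3.141, 0.0]
wrist_force: [-1.1, 0.3, -3.7]
gripper_width: 0.0256
t 16.62 tcp [0.4263 0.3218 0.1571] jaw deg 92.7 tilt 0.01 F [-1.1   0.3  -3.68] T [0.007 0.305 0.056] w 0.0256
420 218 5.571428571428571
```

View pics/p8.png

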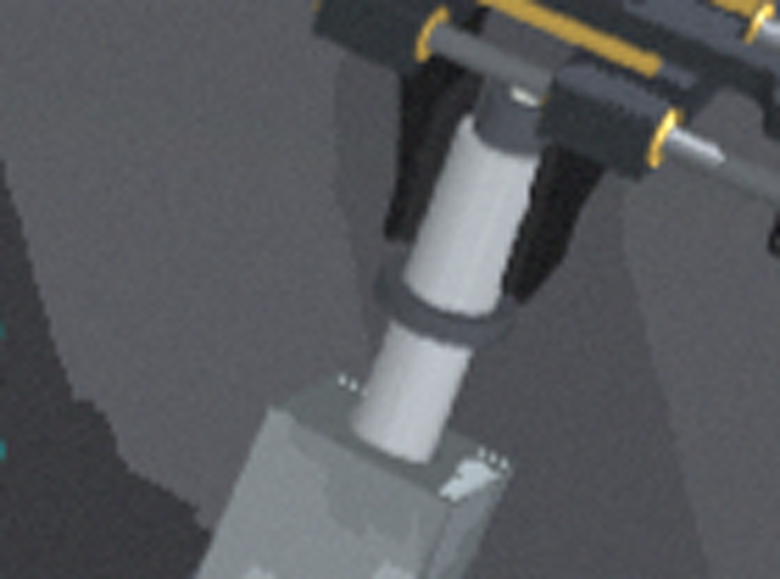

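```bash
python3 -m pendant '-0.0015 0 0.006 0;-0.0025 0 0.01 0;-0.0025 0 0.01 0;0 0 0.02 0;0 0 0.02 0;0 0 0 0;0 0 0 0' - 20; python3 st.py;python3 pic.py scene p9 490 240 80
```

```text
clock: 17.55
tcp_pos: [0.4192, 0.3217, 0.2225]
ee_rot: [0.076, -3.14, 0.0]
wrist_force: [0.4, 0.3, -4.4]
gripper_width: 0.0252
t 17.55 tcp [0.4192 0.3217 0.2225] jaw deg 92.8 tilt 0.03 F [ 0.38  0.29 -4.42] T [0.015 0.064 0.014] w 0.0252
410 180 4.875
```

View pics/p9.png

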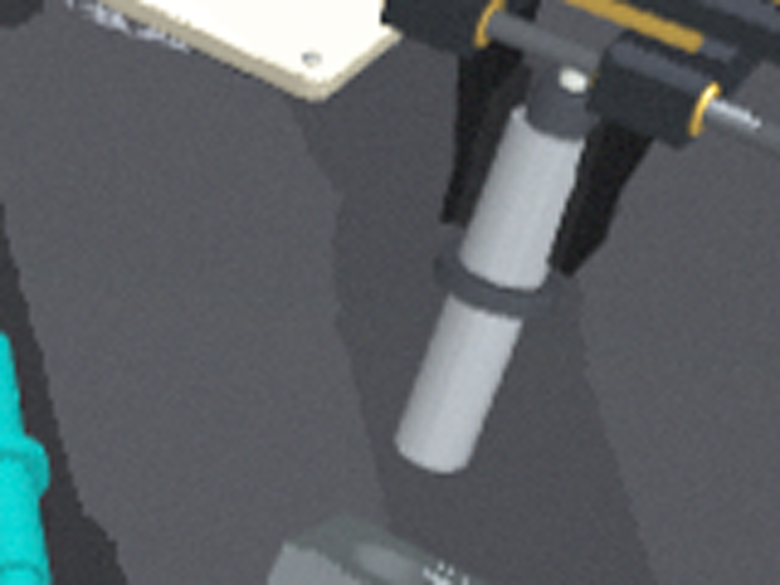

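```bash
cat > colfit.py <<'E'
from h import *
def colfit(pts, tcp, jaw, k, u0, v0, n="scene"):
    # pts: list (zlocal,(u,v) in crop); returns tilt deg in plane perpendicular to jaw, foot pos
    a=np.radians(jaw-90); ex=np.array([np.cos(a),np.sin(a),0])
    P=[(z,np.array([u0+u/k,v0+v/k])) for z,(u,v) in pts]
    def r(q):
        th,g,off=q; ax=-np.sin(th)*ex+np.cos(th)*np.array([0,0,1.])
        G=np.array(tcp)+[0,0,.011]+off*ex
        return np.concatenate([proj(n,G+ax*(z-g))[0]-uv for z,uv in P])
    s=least_squares(r,[.26,.096,0.])
    th,g,off=s.x;ax=-np.sin(th)*ex+np.cos(th)*np.array([0,0,1.])
    foot=np.array(tcp)+[0,0,.011]+off*ex-g*ax
    print("tilt",np.degrees(th).round(2),"g",g.round(4),"off",off.round(4),"foot",foot.round(4),"foot-tcp",(foot-tcp).round(4)); print(s.fun.reshape(-1,2).round(2).tolist())
    return th,foot
E
python3 - <<'E'
from colfit import *
colfit([(.002,(433,450)),(.064,(494,282)),(.116,(551,126)),(.136,(572,80))],(.4192,.3217,.2225),92.8,4.875,410,180)
E
```

```text
tilt 11.2 g 0.0986 off 0.0006 foot [0.4389 0.3227 0.1367] foot-tcp [ 0.0197  0.001  -0.0858]
[[-0.01, -0.18], [0.16, 0.1], [-0.18, 1.48], [0.08, -1.37]]
```

```bash
python3 -m pendant '0.006 -0.018 0 0;0.012 -0.036 0 -0.007;0.013 -0.04 0 -0.007;0.013 -0.04 0 -0.007;0.013 -0.04 0 -0.007;0.013 -0.04 0 -0.007;0.013 -0.04 0 -0.007;0.01 -0.036 0 -0.007;0.006 -0.0245 -0.02 0;0 0 -0.018 0;0 0 0 0;0 0 0 0;0 0 0 0'; python3 st.py;python3 pic.py scene p10 300 215 80;python3 pic.py top p10t 320 220 80
```

```text
clock: 19.23
tcp_pos: [0.5188, 0.0076, 0.1859]
ee_rot: [0.0, 3.14, 0.001]
wrist_force: [0.1, 0.2, -4.3]
gripper_width: 0.0257
t 19.23 tcp [0.5188 0.0076 0.1859] jaw deg 90.0 tilt 0.07 F [ 0.13  0.23 -4.32] T [0.044 0.032 0.026] w 0.0257
220 155 4.875
240 160 4.875
```

View pics/p10.png

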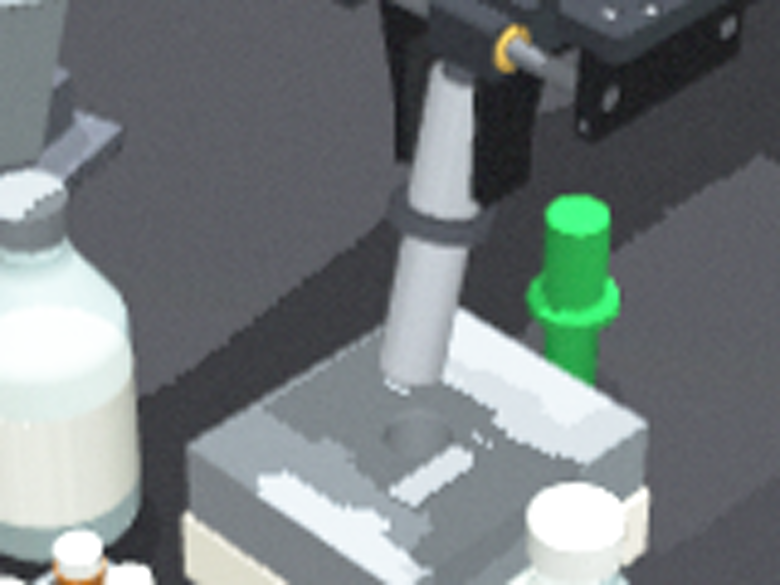

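View pics/p10t.png

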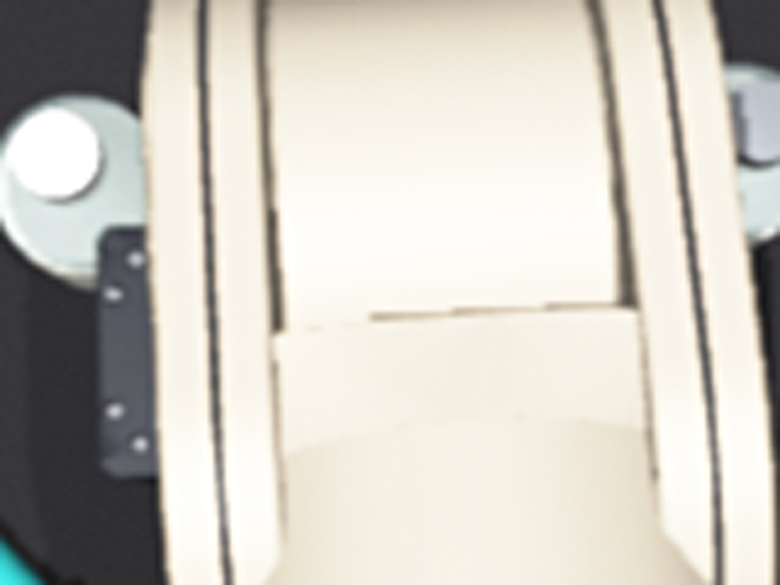

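```bash
python3 - <<'E'
from colfit import *
colfit([(.002,(413,372)),(.064,(440,219)),(.116,(457,72))],(.5188,.0076,.1859),90,4.875,220,155)
colfit([(.002,(413,372)),(.064,(440,219))],(.5188,.0076,.1859),90,4.875,220,155)
print(atz("scene",(220+417/4.875,155+433/4.875),.07))
for y in(15,12,10):
  pass
E
```

```text
tilt 11.27 g 0.0969 off 0.0034 foot [0.5412 0.0076 0.1019] foot-tcp [ 0.0224  0.     -0.084 ]
[[-0.32, -1.01], [-0.55, -0.8], [0.68, 1.64]]
tilt 12.0 g 0.0997 off 0.0009 foot [0.5405 0.0076 0.0994] foot-tcp [ 0.0217  0.     -0.0865]
[[-0.04, -0.1], [0.03, 0.09]]
[0.53658198 0.00694129 0.07      ]
```

```bash
python3 -m pendant '-0.003 -0.0003 -0.01 0;0 0 -0.01 0;0 0 -0.006 0;0 0 0 0;0 0 0 0'; python3 st.py; python3 -m pendant '0 0 -0.003 0;0 0 0 0;0 0 0 0'; python3 st.py; python3 -m pendant '0 0 -0.003 0;0 0 0 0;0 0 0 0'; python3 st.py;python3 pic.py scene p11 300 225 50
```

```text
clock: 19.95
tcp_pos: [0.5156, 0.0071, 0.1592]
ee_rot: [0.001, 3.141, 0.0]
wrist_force: [0.3, 0.1, -3.9]
gripper_width: 0.0255
t 19.95 tcp [0.5156 0.0071 0.1592] jaw deg 90.0 tilt 0.01 F [ 0.34  0.08 -3.89] T [0.039 0.036 0.027] w 0.0255
clock: 20.32
tcp_pos: [0.5155, 0.007, 0.1561]
ee_rot: [0.001, 3.141, 0.0]
wrist_force: [-0.2, 0.2, -4.1]
gripper_width: 0.0257
t 20.32 tcp [0.5155 0.007  0.1561] jaw deg 90.0 tilt 0.01 F [-0.25  0.19 -4.12] T [0.015 0.063 0.004] w 0.0257
clock: 20.7
tcp_pos: [0.5154, 0.0071, 0.1531]
ee_rot: [-0.001, -3.142, -0.0]
wrist_force: [-0.8, 0.5, -4.1]
gripper_width: 0.0252
t 20.7 tcp [0.5154 0.0071 0.1531] jaw deg 90.0 tilt 0.01 F [-0.85  0.48 -4.12] T [-0.03   0.034 -0.06 ] w 0.0252
250 188 7.8
```

View pics/p11.png

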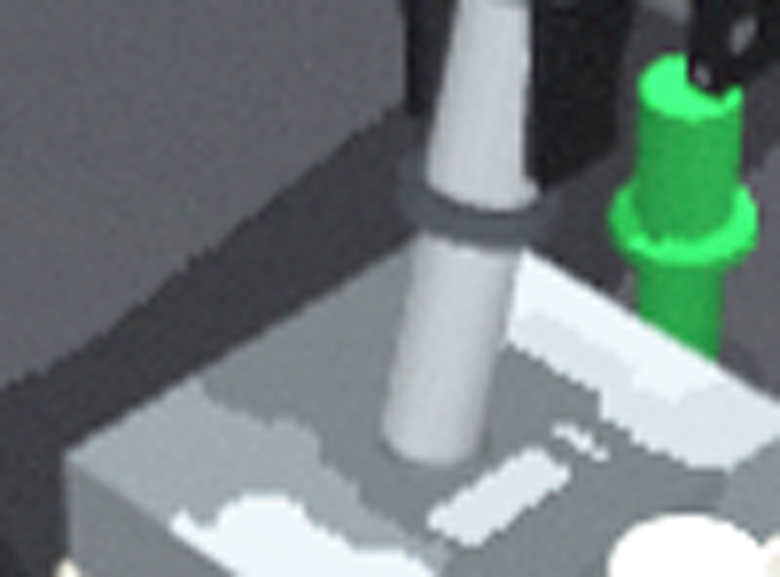

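```bash
python3 -m pendant '0 0 -0.002 0;0 0 0 0;0 0 0 0'; python3 st.py; python3 -m pendant '0 0 -0.002 0;0 0 0 0;0 0 0 0'; python3 st.py;python3 pic.py scene p12 300 225 50
```

```text
clock: 21.12
tcp_pos: [0.5155, 0.0071, 0.1511]
ee_rot: [-0.001, -3.142, -0.0]
wrist_force: [-0.9, -0.1, -4.0]
gripper_width: 0.025
t 21.12 tcp [0.5155 0.0071 0.1511] jaw deg 90.0 tilt 0.01 F [-0.94 -0.08 -4.  ] T [0.024 0.055 0.02 ] w 0.025
clock: 21.5
tcp_pos: [0.5153, 0.0069, 0.1489]
ee_rot: [-0.002, -3.141, 0.0]
wrist_force: [-0.7, -0.6, -3.7]
gripper_width: 0.0254
t 21.5 tcp [0.5153 0.0069 0.1489] jaw deg 89.9 tilt 0.03 F [-0.67 -0.64 -3.67] T [-0.172  0.358 -0.007] w 0.0254
250 188 7.8
```

View pics/p12.png

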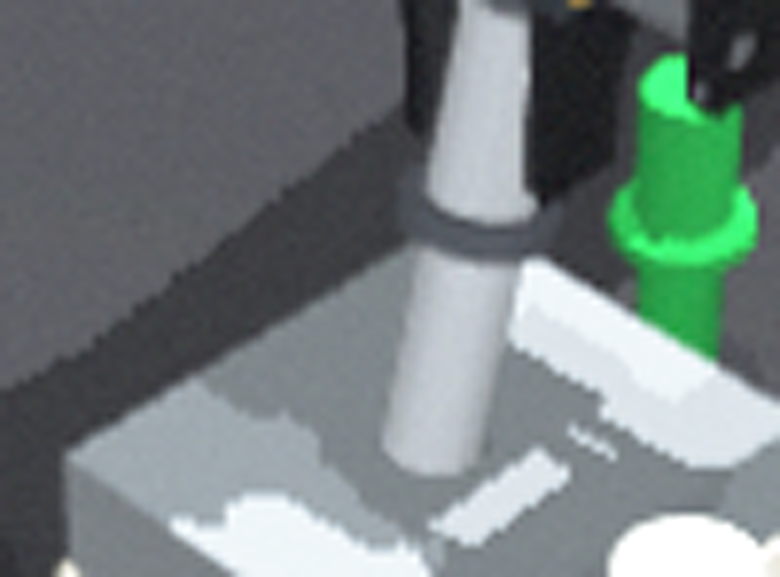

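```bash
python3 -m pendant '-0.002 0 0 0;0 0 0 0;0 0 0 0'; python3 st.py; python3 -m pendant '-0.002 0 0 0;0 0 0 0;0 0 0 0'; python3 st.py; python3 -m pendant '-0.002 0 0 0;0 0 0 0;0 0 0 0'; python3 st.py;python3 pic.py scene p13 300 225 50
```

```text
clock: 21.92
tcp_pos: [0.5135, 0.0072, 0.1491]
ee_rot: [0.001, 3.141, 0.0]
wrist_force: [-0.2, 0.3, -4.0]
gripper_width: 0.025
t 21.93 tcp [0.5135 0.0072 0.1491] jaw deg 90.0 tilt 0.02 F [-0.18  0.28 -3.99] T [ 0.034  0.02  -0.02 ] w 0.025
clock: 22.3
tcp_pos: [0.5117, 0.0071, 0.1492]
ee_rot: [0.001, 3.141, 0.0]
wrist_force: [2.2, -0.1, -4.1]
gripper_width: 0.0255
t 22.3 tcp [0.5117 0.0071 0.1492] jaw deg 90.0 tilt 0.04 F [ 2.23 -0.12 -4.11] T [-0.035 -0.54   0.007] w 0.0255
clock: 22.68
tcp_pos: [0.5096, 0.007, 0.1492]
ee_rot: [0.001, 3.141, 0.0]
wrist_force: [1.8, -1.4, -3.1]
gripper_width: 0.0258
t 22.68 tcp [0.5096 0.007  0.1492] jaw deg 90.0 tilt 0.02 F [ 1.85 -1.36 -3.07] T [-0.055 -0.718  0.003] w 0.0258
250 188 7.8
```

View pics/p13.png

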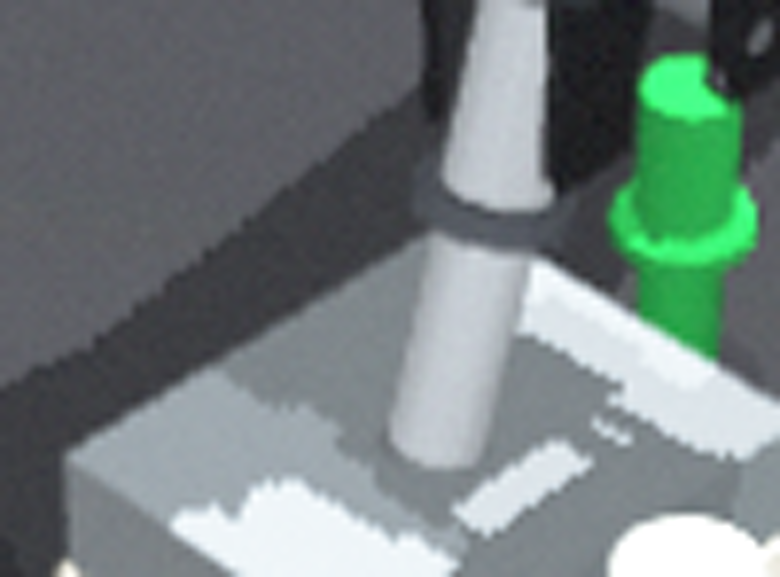

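```bash
python3 -m pendant '-0.002 0 0 0;0 0 0 0;0 0 0 0'; python3 st.py; python3 -m pendant '0 0 -0.002 0;0 0 0 0;0 0 0 0'; python3 st.py;python3 pic.py scene p14 300 220 65
```

```text
clock: 23.1
tcp_pos: [0.5074, 0.007, 0.1491]
ee_rot: [-0.001, -3.141, -0.0]
wrist_force: [3.1, -1.1, -4.2]
gripper_width: 0.0256
t 23.1 tcp [0.5074 0.007  0.1491] jaw deg 90.0 tilt 0.01 F [ 3.06 -1.14 -4.22] T [-0.099 -0.678 -0.006] w 0.0256
clock: 23.48
tcp_pos: [0.5076, 0.0071, 0.1471]
ee_rot: [0.001, 3.141, 0.0]
wrist_force: [3.0, -0.8, -2.9]
gripper_width: 0.0256
t 23.48 tcp [0.5076 0.0071 0.1471] jaw deg 90.0 tilt 0.01 F [ 2.98 -0.75 -2.88] T [-0.143 -0.813  0.02 ] w 0.0256
235 172 6.0
```

View pics/p14.png

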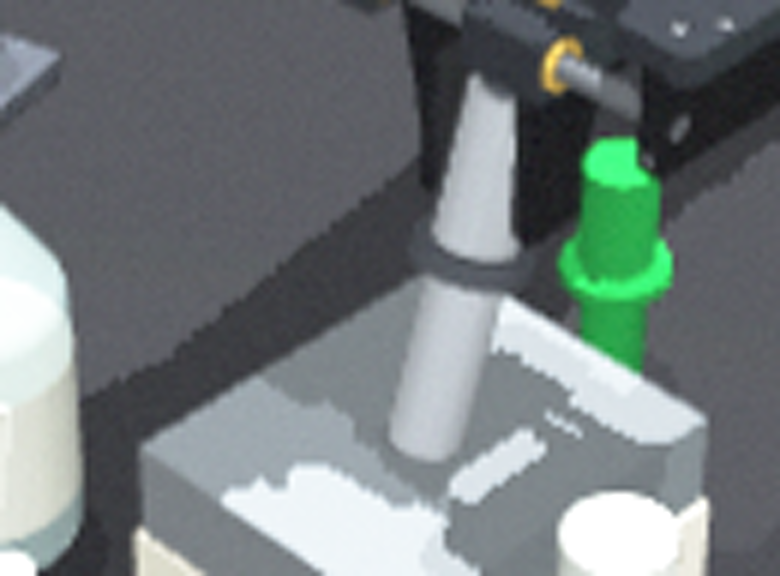

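Tilted about 15°, with the lower edge in the mouth and the stem on the -x rim (Fx +3 N). Next I straighten by moving the grip +x.

```bash
python3 -m pendant '0.003 0 -0.0003 0;0.003 0 0 0;0.003 0 0 0;0 0 0 0'; python3 st.py; python3 -m pendant '0.003 0 0 0;0.003 0 0 0;0 0 0 0'; python3 st.py;python3 pic.py scene p15 300 220 65
```

```text
clock: 24.02
tcp_pos: [0.5162, 0.007, 0.1464]
ee_rot: [-0.001, -3.14, 0.0]
wrist_force: [-2.0, -1.0, -4.2]
gripper_width: 0.0252
t 24.02 tcp [0.5162 0.007  0.1464] jaw deg 90.0 tilt 0.07 F [-1.99 -1.01 -4.21] T [-0.129  0.707 -0.019] w 0.0252
clock: 24.4
tcp_pos: [0.5227, 0.0071, 0.1468]
ee_rot: [0.001, 3.141, -0.0]
wrist_force: [-0.8, -0.0, -3.0]
gripper_width: 0.0252
t 24.4 tcp [0.5227 0.0071 0.1468] jaw deg 90.0 tilt 0.01 F [-0.77 -0.01 -3.  ] T [-0.108  0.618 -0.032] w 0.0252
235 172 6.0
```

View pics/p15.png

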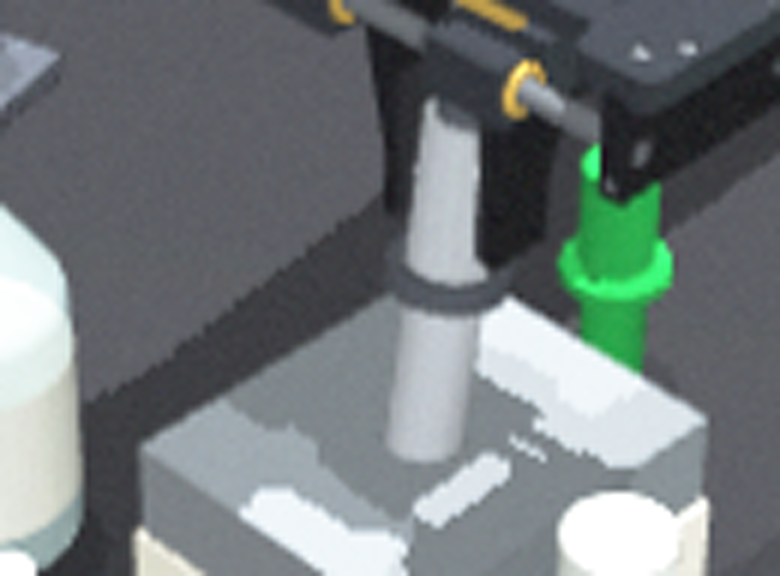

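```bash
python3 -m pendant '0.003 0 0 0;0.003 0 0 0;0.003 0 0 0;0 0 0 0'; python3 st.py; python3 -m pendant '0.003 0 0 0;0.002 0 0 0;0 0 0 0;0 0 0 0'; python3 st.py;python3 pic.py scene p16 300 220 65
```

```text
clock: 24.95
tcp_pos: [0.5317, 0.0071, 0.1467]
ee_rot: [0.001, 3.141, -0.0]
wrist_force: [-2.2, 0.4, -2.4]
gripper_width: 0.0257
t 24.95 tcp [0.5317 0.0071 0.1467] jaw deg 90.0 tilt 0.01 F [-2.16  0.38 -2.45] T [-0.08   0.6   -0.057] w 0.0257
clock: 25.45
tcp_pos: [0.5365, 0.0071, 0.1468]
ee_rot: [0.001, 3.141, 0.0]
wrist_force: [-3.1, -0.7, -3.0]
gripper_width: 0.0258
t 25.45 tcp [0.5365 0.0071 0.1468] jaw deg 90.0 tilt 0.01 F [-3.09 -0.65 -2.96] T [-0.127  0.655 -0.018] w 0.0258
235 172 6.0
```

View pics/p16.png

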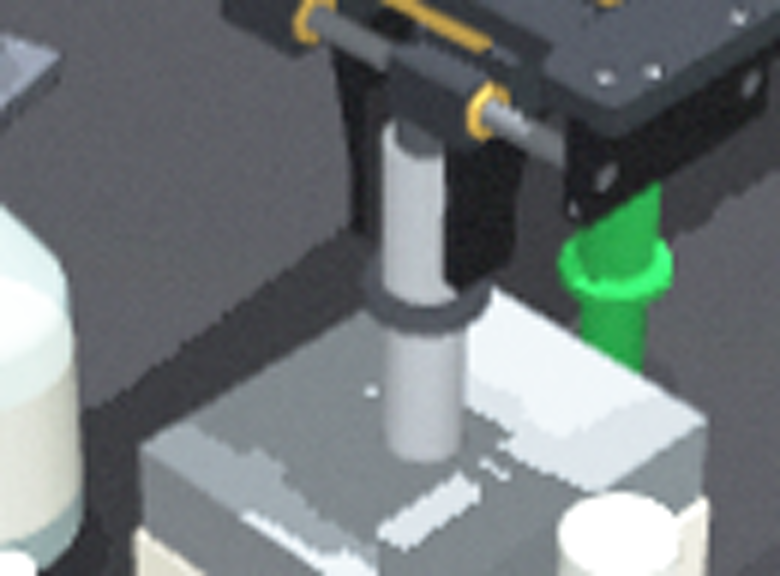

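```bash
python3 -c "
from h import *
for z in (.07,.13,.18): print(((proj('scene',(.5368,.0072,z))[0]-[235,172])*6).round(0))"; python3 -m pendant '0 0 -0.003 0;0 0 -0.003 0;0 0 0 0'; python3 st.py
```

```text
[423. 432.]
[426. 272.]
[428. 130.]
clock: 25.88
tcp_pos: [0.5363, 0.0071, 0.1403]
ee_rot: [-0.001, -3.141, 0.0]
wrist_force: [-1.6, -0.0, -4.3]
gripper_width: 0.0253
t 25.88 tcp [0.5363 0.0071 0.1403] jaw deg 90.0 tilt 0.02 F [-1.59 -0.   -4.31] T [-0.09   0.404  0.017] w 0.0253
```

```bash
python3 -m pendant '-0.001 0 -0.003 0;0 0 -0.004 0;0 0 0 0'; python3 st.py;python3 -m pendant '0 0 -0.004 0;0 0 -0.004 0;0 0 0 0'; python3 st.py
```

```text
clock: 26.25
tcp_pos: [0.5354, 0.0072, 0.1335]
ee_rot: [-0.001, -3.141, -0.0]
wrist_force: [0.1, -0.1, -3.3]
gripper_width: 0.0256
t 26.25 tcp [0.5354 0.0072 0.1335] jaw deg 90.0 tilt 0.01 F [ 0.12 -0.07 -3.3 ] T [ 0.063 -0.011 -0.04 ] w 0.0256
clock: 26.62
tcp_pos: [0.5353, 0.0071, 0.1254]
ee_rot: [-0.001, -3.141, 0.0]
wrist_force: [0.8, 0.9, -3.4]
gripper_width: 0.0253
t 26.62 tcp [0.5353 0.0071 0.1254] jaw deg 90.0 tilt 0.03 F [ 0.8   0.9  -3.42] T [ 0.04  -0.084  0.021] w 0.0253
```

```bash
python3 -m pendant '0 0 -0.005 0;0 0 -0.005 0;0 0 0 0'; python3 st.py;python3 -m pendant '0 0 -0.005 0;0 0 -0.005 0;0 0 0 0'; python3 st.py;python3 -m pendant '0 0 -0.003 0;0 0 -0.002 0;0 0 0 0'; python3 st.py;python3 pic.py scene p17 300 220 65
```

```text
clock: 27.0
tcp_pos: [0.5352, 0.0071, 0.1153]
ee_rot: [-0.001, -3.141, 0.0]
wrist_force: [1.2, 1.1, -3.6]
gripper_width: 0.0254
t 27.0 tcp [0.5352 0.0071 0.1153] jaw deg 90.0 tilt 0.04 F [ 1.21  1.14 -3.64] T [ 0.013  0.039 -0.019] w 0.0254
clock: 27.38
tcp_pos: [0.5352, 0.0071, 0.1053]
ee_rot: [-0.001, -3.141, 0.0]
wrist_force: [-0.3, -0.5, -3.5]
gripper_width: 0.0257
t 27.38 tcp [0.5352 0.0071 0.1053] jaw deg 90.0 tilt 0.05 F [-0.26 -0.5  -3.51] T [ 0.023 -0.01  -0.012] w 0.0257
clock: 27.75
tcp_pos: [0.5354, 0.0071, 0.1006]
ee_rot: [-0.001, -3.141, -0.0]
wrist_force: [-0.2, -1.4, -4.0]
gripper_width: 0.0253
t 27.75 tcp [0.5354 0.0071 0.1006] jaw deg 90.0 tilt 0.01 F [-0.23 -1.37 -4.02] T [0.014 0.083 0.016] w 0.0253
235 172 6.0
```

View pics/p17.png

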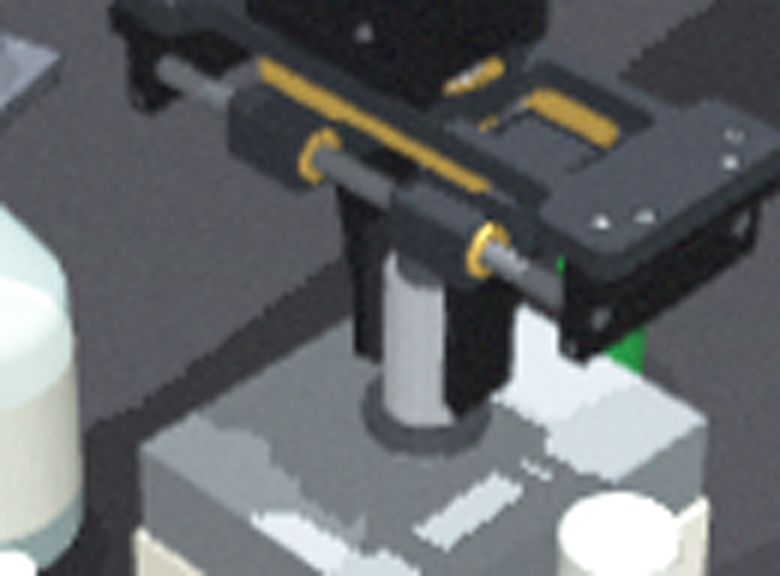

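```bash
python3 -m pendant '0 0 -0.0015 0;0 0 0 0;0 0 0 0'; python3 st.py;python3 -m pendant '0 0 -0.0015 0;0 0 0 0;0 0 0 0'; python3 st.py;python3 -m pendant '0 0 -0.0015 0;0 0 0 0;0 0 0 0'; python3 st.py
```

```text
clock: 28.18
tcp_pos: [0.5355, 0.0071, 0.0993]
ee_rot: [0.001, 3.142, 0.0]
wrist_force: [0.2, -0.1, -4.5]
gripper_width: 0.0251
t 28.18 tcp [0.5355 0.0071 0.0993] jaw deg 90.0 tilt 0.01 F [ 0.2  -0.14 -4.53] T [ 0.027 -0.035 -0.012] w 0.0251
clock: 28.55
tcp_pos: [0.5355, 0.0071, 0.0978]
ee_rot: [-0.001, -3.142, -0.0]
wrist_force: [-0.5, 0.1, -4.7]
gripper_width: 0.0256
t 28.55 tcp [0.5355 0.0071 0.0978] jaw deg 90.0 tilt 0.01 F [-0.46  0.09 -4.72] T [ 0.026  0.004 -0.013] w 0.0256
clock: 28.92
tcp_pos: [0.5355, 0.0071, 0.0963]
ee_rot: [-0.001, -3.142, -0.0]
wrist_force: [0.3, 0.0, -4.6]
gripper_width: 0.0253
t 28.93 tcp [0.5355 0.0071 0.0963] jaw deg 90.0 tilt 0.01 F [ 0.27  0.02 -4.63] T [ 0.022  0.035 -0.014] w 0.0253
```

```bash
for i in 1; do python3 -m pendant '0 0 -0.0015 0;0 0 0 0;0 0 0 0'; python3 st.py;python3 -m pendant '0 0 -0.0015 0;0 0 0 0;0 0 0 0'; python3 st.py; done
```

```text
clock: 29.3
tcp_pos: [0.5358, 0.007, 0.0955]
ee_rot: [0.002, 3.141, 0.001]
wrist_force: [-2.6, -1.1, 6.2]
gripper_width: 0.0252
t 29.3 tcp [0.5358 0.007  0.0955] jaw deg 89.9 tilt 0.05 F [-2.56 -1.09  6.2 ] T [-0.069  0.748  0.04 ] w 0.0252
clock: 29.68
tcp_pos: [0.5362, 0.0071, 0.0952]
ee_rot: [0.002, 3.14, 0.002]
wrist_force: [-8.4, -0.8, 18.5]
gripper_width: 0.0254
t 29.68 tcp [0.5362 0.0071 0.0952] jaw deg 89.9 tilt 0.11 F [-8.38 -0.81 18.49] T [-0.099  1.84   0.021] w 0.0254
```

```bash
python3 -m pendant '0 0 0.001 0;0 0 0.0005 0;0 0 0 0'; python3 st.py; python3 -m pendant '0 0 0 0;0 0 0 0;0 0 0 0;0 0 0 0;0 0 0 0' 70 10; python3 st.py; python3 -m pendant '0 0 0.01 0;0 0 0.03 0;0 0 0.05 0;0 0 0.05 0;-0.02 0 0.04 0;-0.05 0 0.01 0;-0.05 0 0 0;-0.05 0 0 0;0 0 0 0;0 0 0 0'; python3 st.py;python3 pic.py scene p18 320 240 320;python3 pic.py scene p18b 300 220 65;python3 pic.py top p18t 320 230 80
```

```text
clock: 30.05
tcp_pos: [0.536, 0.0071, 0.0952]
ee_rot: [0.001, 3.141, 0.0]
wrist_force: [-0.1, 0.1, 7.1]
gripper_width: 0.0256
t 30.05 tcp [0.536  0.0071 0.0952] jaw deg 90.0 tilt 0.06 F [-0.13  0.09  7.11] T [-0.027  0.206  0.005] w 0.0256
clock: 30.68
tcp_pos: [0.5354, 0.0071, 0.0947]
ee_rot: [-0.001, -3.141, -0.0]
wrist_force: [0.1, 0.0, 0.2]
gripper_width: 0.0594
t 30.68 tcp [0.5354 0.0071 0.0947] jaw deg 90.0 tilt 0.01 F [0.09 0.02 0.16] T [ 0.071 -0.038  0.007] w 0.0594
clock: 31.92
tcp_pos: [0.3659, 0.007, 0.2855]
ee_rot: [0.001, 3.14, 0.001]
wrist_force: [-0.1, -0.2, 0.0]
gripper_width: 0.0609
t 31.93 tcp [0.3659 0.007  0.2855] jaw deg 89.9 tilt 0.1 F [-0.15 -0.21  0.02] T [ 0.043 -0.078 -0.012] w 0.0609
0 0 1.21875
235 172 6.0
240 170 4.875
```

View pics/p18.png

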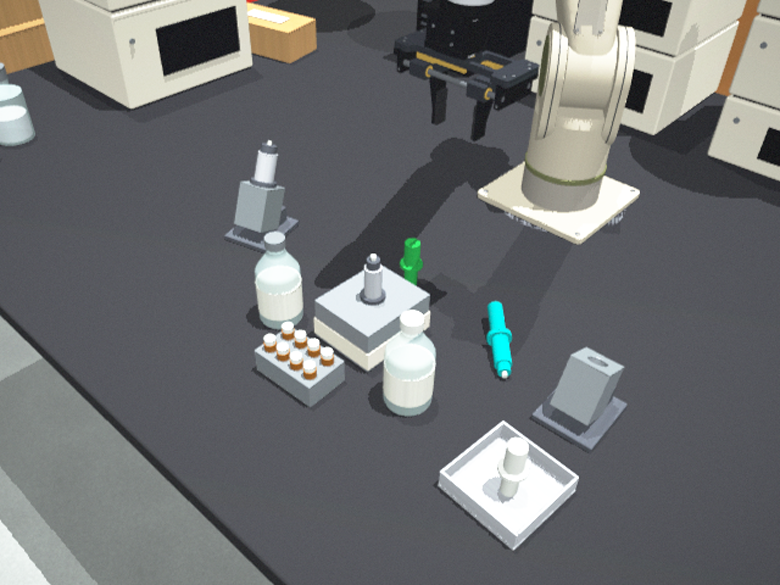

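View pics/p18b.png

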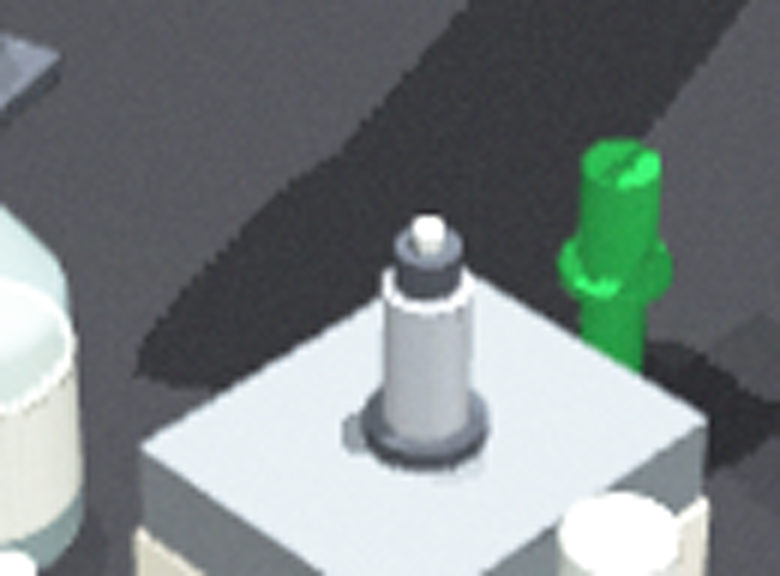

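View pics/p18t.png

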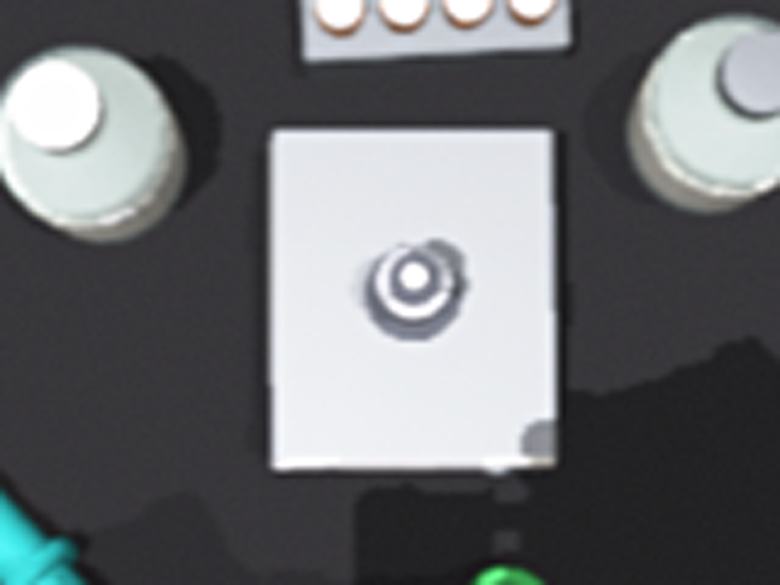

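The column stands upright with its collar on the heater. Its port shows at crop (429,232), where a height of 146 mm projects to about (427,228). The plug is in the tray at (512,468), and the bottles, rack and thick column are where they were.

```bash
python3 -c "
from station import robot
print(robot.close_job())"; python3 st.py
```

```text
the job is handed in; nothing more can be done
None
the job is handed in; nothing more can be done
```

The job is done and handed in at about 32 s of the 61 s allowed; no verdict was reported.

- **Plug:** I pulled the white plug out of the heater and set it upright in the steel tray. The last picture shows it standing there.
- **Column out of its stand:** I drew the slim column, the one on the +y side, along its lean. Shifting the grip while the foot was still in the stand's mouth brought its tilt down from 24°.
- **Fitting the column:** Its lower edge went into the bore at about 12°. I measured that tilt, but two fits differed by about 1°. Leaning it against the rim then brought it to about 15°, a figure I worked out from the move and did not measure. I straightened it in the mouth and slid it down until the collar took load, at about 18 N.
- **Last checks:** After I let go, the column stood upright with its collar on the heater. Its port showed within about 4 enlarged pixels (under 1 camera pixel) of where a seated column should appear. The bottles, vial rack and thick column look unmoved by eye. The gripper is clear of everything and the wrist force reads about zero. No check failed.

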